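# Close the canister with its inner lid and take the outer lid off again

## Robot

A 7-joint arm with a two-finger parallel gripper is mounted at the origin on a cart in front of the work surface, level with it; the furniture and walls round the work are solid. World frame = base frame: x ahead of the robot, y to its left, z up, the work surface at z = 0. Lengths are in m, angles in rad, forces in N, time in s.
With the tool pointing down it reaches from about 0.35 to 0.775 m from the base axis. Payload 3.1 kg.
Tool frame: the origin (TCP) lies midway between the tips of the shut fingers; the grasp point (between the pads) lies 19 mm behind it (robot.pinch_z is the distance from the TCP to the grasp point, in m); z points along the fingers, y is the direction in which the jaws open and shut (so a half turn about z gives the same grasp; the last joint's range is limited). The gripper opens to 85 mm and grips with 20 to 120 N. Pads are 22 mm wide; open, the fingers measure 114 mm over their backs; the gripper's body (76 mm by 85 mm) begins 54 mm behind the grasp point. The pads swing forward as they close: fully open they stand 13 mm farther back than shut.
Start: joints at [1.082, 0.311, 0.014, 1.512, -0.004, 1.319, -0.027], TCP at [0.238, -0.496, 0.231] pointing down, gripper open.
Joint ranges: [-2.7, 2.7], [-0.3, 1.91], [-1.27, 1.3], [0.12, 2.57], [-1.44, 4.58], [0.2, 2.03], [-3.05, 3.05]. Speed limits (rad/s): [2.79, 2.79, 3.14, 3.14, 3.14, 3.14, 3.14].

## Interface

Orientations are given as a rotation vector (axis times angle).
In Python, from bench import robot, viewer, models gives the robot as it stands.
- The arm moves only by the tool arm_command, never from a script. Its argument "plan" is a list of rows, each a list of 4 numbers: the shift along the tool's x, y, z in units of 0.75 m (1.0 is 0.75 m), then the turn about the tool's z in units of 180 degrees (1.0 is 180 degrees). In form: [[dx, dy, dz, yaw], ...]. A call has exactly 8 rows; each row is the pose to reach, as a shift and turn from the pose measured when the call began, along the tool's axes at that moment, turning the shorter way round; what a row does not reach only later rows make up. A row lasts 1/8 s, in which the tool goes at most 62.5 mm and 10.7 degrees, less where a joint would pass 70% of its speed; a pose out of reach is approached as far as the arm can. A call with a number of a shift or a turn outside -1 to 1 is refused whole. A call with a gripper value outside its range is refused whole. "hand" is the opening, from -1 (shut) to 1 (fully open), set as the call begins (left out, the last holds). The fingers move at their own pace and stop on an object; the grip force is fixed at half the most. Time passes only in rows, so rows that repeat a pose let the fingers close, or fill a call up. It gives the time, the measured TCP pose, the force and the opening at its end, in the units of the state.
- robot.sense(): the state, without advancing time (a new reading comes with each control period).
- viewer.capture(name): name is "scene" or "top"; returns a dict with "image" (400x640x3 uint8, blue, green, red), "mtx" (3x3 intrinsics, pixels), "world_from_camera" (4x4, takes a point from camera to world coordinates). Camera axes: x right, y down, z forward; pixel columns grow to the right and rows downward; lengths in m; the calibration is good to about 2 mm. A picture is of the moment at which its call begins. There is no depth.
- robot.sign_off(): hands the job in, once; it reports no verdict.
Trained networks look in a picture, given as the dict that the camera call returned (one of the last four; its "shot" number tells which), for a name from the list of things; names that differ only in an ending like _2 or _b are one class to them, and where a whole thing is asked for, a point or a joint stands for the part that bears it (a point fixed in the world has none). Each returns a list of dicts, best first, with "p" (0 to 1); they miss things now and then, are a little off and sometimes report something else, mostly with a low value. They report only what shows in the picture. A call takes as long as a camera call.
- models.outline_of(picture, target): "mask" (400x640 bool, what is visible of it) and "box" ([left, top, right, bottom] in pixels, round what is visible of it).
- models.landmark_of(picture, target): "xy" ([column, row] in pixels: a listed point, or the origin of a listed thing).
The state is a dict: "t": time; "joints": joint angles; "qvel": joint speeds; "joint_torque": joint torques, N m; "eef_pos": TCP position; "tcp_rot": TCP orientation; "wrist_force": force on the tool from outside, world axes, zero at the start; "ft_torque": the same for the moment, N m; "grip_width": finger opening in m.
Only numpy, scipy, OpenCV 4.12 (cv2) and the standard library are available. Lean on these libraries where they do the work, as an engineer would, in place of code of your own. Each camera call takes 0.05 s, during which the arm holds its last target. There are 200 camera calls.

## Task

Tip the red-knobbed hold-down lever on the lid stand all the way over, away from the lids; then carry the nested pair of lids by the blue knob to the loaded canister, lower them (no dropping) until the blue inner lid is fully seated in the canister's mouth, and let go. Now take the steel outer lid by its collar and lift it alone, leaving the inner lid seated and undisturbed, and finish while holding the outer lid still and level above the canister, its skirt clearly above the top of the blue knob. Keep the two lids together until then, and do not push the canister or the other things about.

Things in the scene. Friction and masses are not known exactly. Their poses are not given: they have to be found in the camera images.
- lid_stand: fixed grey round stand, base 128 mm across and 8 mm high, with a white ring (92 mm outside, 30 mm high) on which the nested lids sit. Origin: centre of its underside, on the worktop; z up. The hold-down lever is on its own +x side: pivot 78 mm along +x, 34 mm up, axis along y
- hold_lever (a joint): angle of the hold-down lever, rad: 0 = closed (toe 7 mm over the outer lid's edge, rod leaning in over the lids), 1.1 = tipped fully over away from the lids (stop), toe clear of them. Starts at 0 to 0.12. Friction holds it where it is left (about 1.5 N to move at the red ball); no spring
- lever_tip (a point): centre of the red ball (20 mm) at the end of the lever's 8 mm rod, 92 mm from the pivot; at 0 it is 36 mm from the lids' axis along the stand's +x, 116 mm above the worktop (the knob's top: 89 mm); pushed along the stand's +x it ends 132 mm from that axis, 108 mm up
- inner_knob (a point): centre of the part of the blue inner lid's round knob (18 mm across, loose, about 200 g) that stands 28 mm out of the outer collar; z up. Its top is 14 mm above; the lid's disc (96 mm) has its underside 45 mm below, then a tapered plug (78 mm, 12 mm deep). The outer lid rests on the disc, so the knob lifts both. Seated, this point is 45 mm above canister_mouth
- outer_collar (a point): centre of the steel outer lid's upright collar (48 mm outside, 28 mm bore, loose, about 200 g), z up: collar top 12 mm above, top plate 12 mm below. The lid is 110 mm across; its skirt's edge is 27 mm below this point. The knob passes the bore with 5 mm play. Nested it lies 26 mm below inner_knob; lifted 67 mm, the skirt's edge is level with the knob's top
- canister_mouth (a point): centre of the mouth, level with the rim, of the open round steel canister that holds a small white rack: 92 mm outside, 84 mm bore, 70 mm high, 500 g, loose on the worktop; z up
- bur_block: blue block of burs, a bystander to be left alone; origin at the centre of its underside
- nail_brush: white nail brush, a bystander to be left alone; origin at the centre of its underside
- cup: small white cup, a bystander to be left alone; origin at the centre of its underside

How it is judged:
By the outcome, as a careful person would: the job done as asked, in the order asked, and still so for the second after the job is handed in, while the arm keeps its last pose, push and grip.
It also fails if it takes over 61 s, if anything falls off the work surface, if the arm or the gripper's body presses on something with over 40 N, if the wrist force passes 120 N, or if a joint passes its speed limit or range.

## Working session

There is one attempt and no reset: what is moved stays moved. The work goes in short steps, Python scripts to look and compute and a tool call to move; the robot and the scene stay as the last step left them, time stands still between calls to the robot, and variables do not carry over. Pictures are saved under pics/ and viewed, about 8 in all and at most 12, crops included, and the job is handed in when it is done.

Besides the shell and the picture viewer there is one more tool, called after "Emit:" as name(argument=value, ...), one argument or row to a line, values as JSON. arm_command: Moves the arm, as the interface text tells. Its arguments: {"type":"object","properties":{"plan":{"type":"array"},"hand":{"type":"number"}},"required":["plan"]}

```bash
mkdir -p pics; cat > h.py <<'E'
import numpy as np, cv2
from bench import robot, viewer, models
from scipy.spatial.transform import Rotation as R
def ray(c,xy):
    T=np.array(c["world_from_camera"]);d=np.linalg.inv(c["mtx"])@[xy[0],xy[1],1]
    return T[:3,3],T[:3,:3]@(d/np.linalg.norm(d))
def onz(c,xy,z):
    o,d=ray(c,xy);return o+d*(z-o[2])/d[2]
def tri(rs):
    A=np.zeros((3,3));b=np.zeros(3)
    for o,d in rs:
        P=np.eye(3)-np.outer(d,d);A+=P;b+=P@o
    p=np.linalg.solve(A,b);return p,[round(1000*float(np.linalg.norm((np.eye(3)-np.outer(d,d))@(p-o))),1) for o,d in rs]
def proj(c,p):
    T=np.linalg.inv(c["world_from_camera"]);q=c["mtx"]@(T[:3,:3]@p+T[:3,3]);return (q[:2]/q[2]).round(1)
def state():
    s=robot.sense();print("t",s["t"],"pos",np.round(s["eef_pos"],4),"rot",np.round(s["tcp_rot"],3),"F",np.round(s["wrist_force"],1),"w",s["grip_width"]);print("q",np.round(s["joints"],3));return s
def cmd(target,yaw=0):
    s=robot.sense();M=R.from_rotvec(s["tcp_rot"]).as_matrix();print("cmd",(M.T@(np.array(target)-s["eef_pos"])/0.75).round(4))
    print("tool x",M[:,0].round(3),"y",M[:,1].round(3))
E
python3 - <<'E'
from h import *
state(); cmd([.5,0,.2])
a=viewer.capture("scene");b=viewer.capture("top")
cv2.imwrite("pics/a.png",np.vstack([a["image"],b["image"]])[:, :] if 0 else a["image"]);cv2.imwrite("pics/b.png",b["image"])
for c in(a,b): print("cam",np.round(c["world_from_camera"],3)[:3,3])
zs=dict(lid_stand=0,bur_block=0,nail_brush=0,cup=0,lever_tip=.116,inner_knob=.075,outer_collar=.049,canister_mouth=.07)
for n,z in zs.items():
    r=[]
    for c in(a,b):
        l=models.landmark_of(c,n)
        if l: r.append(ray(c,l[0]["xy"]));print(n,np.round(l[0]["xy"],1),round(l[0]["p"],2),onz(c,l[0]["xy"],z).round(4),[ (np.round(k["xy"]),round(k["p"],2)) for k in l[1:2]])
    if len(r)==2: print("   tri",*tri(r))
E
```

```text
t 0.0 pos [ 0.2373 -0.4954  0.2302] rot [-3.061e+00 -6.960e-01  1.000e-03] F [-0.6 -0.7 -0.4] w 0.08530612617892219
q [ 1.082  0.312  0.014  1.513 -0.004  1.319 -0.027]
cmd [ 0.6012 -0.4442  0.0412]
tool x [ 0.902  0.432 -0.   ] y [ 0.432 -0.902 -0.002]
cam [0.115 0.351 0.708]
cam [0.494 0.069 0.931]
bur_block [328.9 145.5] 0.79 [0.7421 0.0524 0.    ] [(array([371., 257.]), 0.46)]
nail_brush [226.8 243.9] 0.64 [0.7327 0.178  0.    ] [(array([282., 221.]), 0.46)]
nail_brush [266.5 150.7] 0.78 [0.7344 0.183  0.    ] []
   tri [0.73240953 0.18054664 0.00234091] [2.5, 2.5]
cup [332.  203.4] 0.97 [ 0.7235 -0.0431  0.    ] []
cup [374.5 151.9] 0.59 [ 0.7258 -0.0424  0.    ] []
   tri [ 0.72569993 -0.04341769 -0.0018437 ] [1.0, 1.0]
lever_tip [381.1 222.2] 0.83 [ 0.5475 -0.0229  0.116 ] []
lever_tip [376.7 231.9] 0.79 [ 0.5505 -0.0262  0.116 ] [(array([270., 248.]), 0.69)]
   tri [ 0.55110071 -0.02651979  0.11076755] [0.3, 0.3]
inner_knob [393.2 256.9] 0.54 [ 0.5054 -0.0205  0.075 ] [(array([227., 244.]), 0.41)]
inner_knob [375.2 254. ] 0.42 [ 0.5123 -0.0264  0.075 ] [(array([373., 153.]), 0.29)]
   tri [ 0.51266091 -0.02764782  0.0630171 ] [0.1, 0.1]
outer_collar [392.4 269.9] 0.73 [ 0.5001 -0.0182  0.049 ] []
outer_collar [368.9 257.6] 0.81 [ 0.5064 -0.017   0.049 ] [(array([373., 232.]), 0.23)]
   tri [ 0.50489427 -0.01945593  0.04319974] [2.5, 2.5]
canister_mouth [276.1 295.7] 0.82 [0.5381 0.1732 0.07  ] []
canister_mouth [268.5 248.8] 0.67 [0.5277 0.1726 0.07  ] []
   tri [0.52885312 0.17382681 0.08115059] [3.0, 3.0]
```

```bash
python3 -c "
import cv2
a=cv2.imread('pics/a.png');b=cv2.imread('pics/b.png')
cv2.imwrite('pics/ab.png',cv2.resize(__import__('numpy').hstack([a[130:370,200:520],b[130:370,200:520]]),(800,300)))"
```

```text
(no output)
```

View pics/a.png

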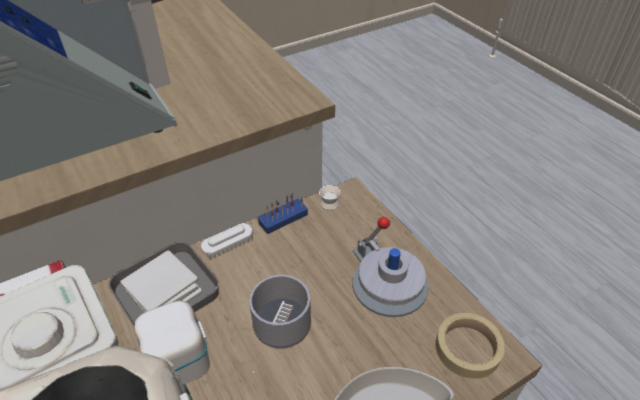

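View pics/b.png

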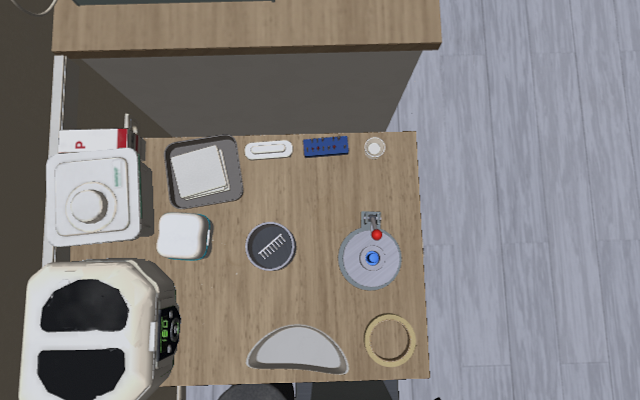

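Scene view: knob at about (394,259), red ball (384,222), canister mouth (280,298). Top view: knob (373,258), ball (377,235), canister (271,246), lever foot (372,217), so the stand's +x points roughly along world +x. I'll refine these points by colour.

```bash
cat > m.py <<'E'
from h import *
def blob(c,kind,win):
    h=cv2.cvtColor(c["image"],cv2.COLOR_BGR2HSV);H,S,V=[h[...,i].astype(int) for i in range(3)]
    m=((H>100)&(H<125)&(S>150)&(V>60)) if kind=="blue" else (((H<8)|(H>172))&(S>150)&(V>60))
    w=np.zeros_like(m);w[win[1]:win[3],win[0]:win[2]]=1;m&=w
    n,l,st,ce=cv2.connectedComponentsWithStats(m.astype(np.uint8))
    if n<2:return None
    i=1+st[1:,4].argmax();return ce[i],st[i]
E
python3 - <<'E'
from m import *
a=viewer.capture("scene");b=viewer.capture("top")
for k,wa,wb in(("red",(340,190,430,260),(340,200,420,270)),("blue",(370,235,420,290),(350,235,400,290))):
    x,y=blob(a,k,wa),blob(b,k,wb);print(k,x,y,*tri([ray(a,x[0]),ray(b,y[0])]))
    for z in(.075,.089):print(onz(a,x[0],z),onz(b,y[0],z))
for c in(a,b):
  for n in("canister_mouth","lid_stand","hold_lever","outer_collar"):
    o=models.outline_of(c,n)
    if o: print(n,round(o[0]["p"],2),o[0]["box"],o[0]["mask"].sum())
    if o and n=="canister_mouth":
      e=cv2.fitEllipse(cv2.convexHull(np.argwhere(o[0]["mask"])[:,::-1].astype(np.int32)));print(e,onz(c,e[0],.07))
# check: project hypotheses
for X in((.529,.173),(.535,.173)):
  for c in(a,b): print(X,[list(proj(c,np.array([X[0]+.046*np.cos(t),X[1]+.046*np.sin(t),.07]))) for t in(0,np.pi/2,np.pi,-np.pi/2)])
for c,(x,y) in((a,(280,310)),(b,(271,246))):
  im=cv2.resize(c["image"][y-50:y+50,x-50:x+50],(400,400),interpolation=cv2.INTER_CUBIC)
  cv2.imwrite(f"pics/c{x}.png",im)
cv2.imwrite("pics/cc.png",np.hstack([cv2.imread("pics/c280.png"),cv2.imread("pics/c271.png")]))
im=[cv2.resize(c["image"][y-50:y+50,x-50:x+50],(400,400),interpolation=cv2.INTER_CUBIC) for c,(x,y) in((a,(385,255)),(b,(371,245)))]
cv2.imwrite("pics/ll.png",np.vstack([cv2.imread("pics/cc.png"),np.hstack(im)])[:, :])
cv2.imwrite("pics/ll.png",cv2.resize(cv2.imread("pics/ll.png"),(600,600)))
E
```

```text
red (array([383.22916667, 222.22916667]), array([378, 217,  11,  11,  96], dtype=int32)) (array([376.5       , 234.24390244]), array([372, 230,  10,  10,  82], dtype=int32)) [ 0.54622846 -0.02591548  0.11547281] [0.3, 0.3]
[ 0.57547141 -0.05186289  0.075     ] [ 0.54899809 -0.03042139  0.075     ]
[ 0.56530162 -0.04296434  0.089     ] [ 0.54809761 -0.02878833  0.089     ]
blue (array([393.80239521, 258.58682635]), array([389, 249,  11,  20, 167], dtype=int32)) (array([372.16 , 257.584]), array([366, 251,  13,  14, 125], dtype=int32)) [ 0.50548774 -0.02154425  0.07007785] [0.7, 0.7]
[ 0.50207326 -0.01924835  0.075     ] [ 0.50585945 -0.02047284  0.075     ]
[ 0.49352613 -0.01107083  0.089     ] [ 0.50566463 -0.01900252  0.089     ]
canister_mouth 0.6 [249.2, 274.6, 312.4, 349.3] 3689
((280.04644775390625, 310.67181396484375), (63.08559036254883, 75.1920166015625), 179.28533935546875) [0.51148189 0.18051555 0.07      ]
lid_stand 0.83 [355.2, 217.5, 429.1, 319.2] 1796
hold_lever 0.66 [362.9, 218.5, 389.5, 249.6] 313
canister_mouth 0.91 [243.9, 226.3, 296.8, 272.0] 1987
((269.83529663085
[... 272 characters left out ...]
529, 0.173) [[np.float64(265.2), np.float64(278.8)], [np.float64(251.2), np.float64(313.4)], [np.float64(293.9), np.float64(322.8)], [np.float64(305.7), np.float64(287.1)]]
(0.529, 0.173) [[np.float64(268.0), np.float64(223.6)], [np.float64(243.7), np.float64(248.8)], [np.float64(268.5), np.float64(272.9)], [np.float64(292.8), np.float64(247.4)]]
(0.535, 0.173) [[np.float64(263.4), np.float64(276.1)], [np.float64(249.4), np.float64(310.4)], [np.float64(291.9), np.float64(319.7)], [np.float64(303.7), np.float64(284.4)]]
(0.535, 0.173) [[np.float64(268.0), np.float64(220.5)], [np.float64(243.7), np.float64(245.6)], [np.float64(268.5), np.float64(269.7)], [np.float64(292.8), np.float64(244.2)]]
```

View pics/ll.png

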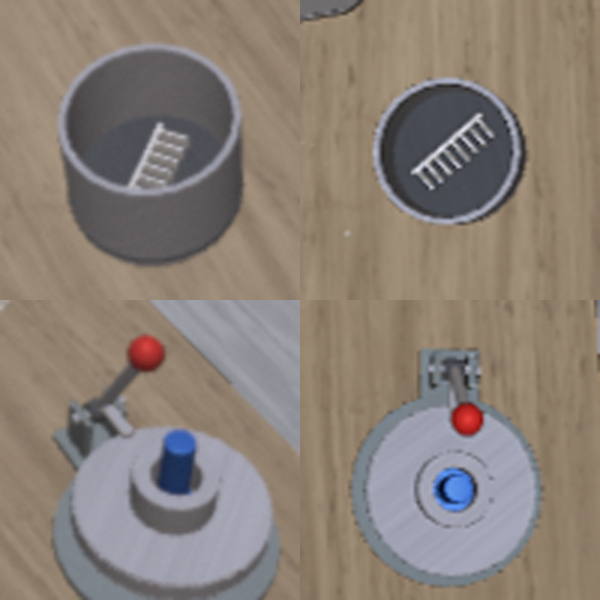

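```bash
python3 - <<'E'
from m import *
a=viewer.capture("scene");b=viewer.capture("top")
print("can tri",*tri([ray(a,(279.8,299.3)),ray(b,(270,246))]),onz(a,(279.8,299.3),.07),onz(b,(270,246),.07))
print("knobtop",onz(b,(373.3,258),.089), "knobtop scene", onz(a,(200*0+335+(180)/3,205+(434+3-300)/3),.089))
print("plate",onz(b,(371.8,258.2),.037),"pivot",onz(b,(373,218.3),.036))
# circle fit of rim by projection
from scipy.optimize import least_squares
t=np.linspace(0,2*np.pi,72)
def ext(c,X,z,r):
    p=np.array([proj(c,np.array([X[0]+r*np.cos(u),X[1]+r*np.sin(u),z])) for u in t]);return np.r_[p.min(0),p.max(0)]
print("can A",least_squares(lambda X:ext(a,X,.07,.046)-[249.3,274.7,310.3,324],[.53,.17],diff_step=1e-2))if 0 else None
for n,c,o,z,r in(("canA",a,[249.3,274.7,310.3,324],.07,.046),("canB",b,[245.7,222,294.7,270],.07,.046),("plateB",b,[343.3,229,400.3,287.3],.037,.055)):
    X=np.array([.53,.17] if n[0]=="c" else [.505,-.02])
    s=least_squares(lambda v:ext(c,v,z,r)-o,X,diff_step=1e-2);print(n,s.x,s.fun.round(1))
state();cmd([.52,-.022,.19]);cmd([.52,-.022,.102])
E
```

```text
can tri [0.53292491 0.17014494 0.06486006] [0.2, 0.2] [0.52946326 0.17142566 0.07      ] [0.53280563 0.16971843 0.07      ]
knobtop [ 0.50485188 -0.02105628  0.089     ] knobtop scene [ 0.50552488 -0.02239408  0.089     ]
plate [ 0.50522105 -0.02371476  0.037     ] pivot [ 0.5830388  -0.02943814  0.036     ]
canA [0.5311907  0.17036793] [-0.2 -0.9  0.2  0.7]
canB [0.53320395 0.16934832] [ 0.  -0.6  0.   0.6]
plateB [ 0.50575016 -0.02399343] [ 0.3  0.6 -0.1 -0.6]
t 1.5 pos [ 0.2377 -0.496   0.2313] rot [-3.064 -0.696  0.   ] F [-0.9 -0.2 -0.5] w 0.08519843921152799
q [ 1.082  0.311  0.014  1.512 -0.004  1.319 -0.027]
cmd [ 0.6126 -0.4073  0.055 ]
tool x [ 0.902  0.432 -0.   ] y [ 0.432 -0.902 -0.   ]
cmd [ 0.6126 -0.4073  0.1724]
tool x [ 0.902  0.432 -0.   ] y [ 0.432 -0.902 -0.   ]
```

Emit:
arm_command(
  plan=[
    [0.05,-0.033,0,0.04],
    [0.11,-0.073,0.01,0.08],
    [0.18,-0.12,0.02,0.12],
    [0.25,-0.166,0.03,0.17],
    [0.32,-0.213,0.04,0.17],
    [0.39,-0.26,0.05,0.17],
    [0.46,-0.306,0.055,0.17],
    [0.53,-0.352,0.055,0.17],
  ],
  hand=-1,
)

```text
t: 2.5
eef_pos: [0.4784, -0.0918, 0.1901]
tcp_rot: [3.138, -0.138, 0.001]
wrist_force: [1.9, -0.3, -0.4]
grip_width: 0.0001
```

```bash
python3 - <<'E'
from h import *
state();cmd([.520,-.0228,.19]);cmd([.520,-.0228,.102])
E
```

```text
t 2.5 pos [ 0.4784 -0.0918  0.1901] rot [ 3.138e+00 -1.380e-01  1.000e-03] F [ 1.9 -0.3 -0.4] w 9.951826224563815e-05
q [ 0.376  0.225 -0.264  1.737  0.063  1.188 -1.563]
cmd [ 0.0472 -0.0965  0.0001]
tool x [ 0.996 -0.088  0.   ] y [-0.088 -0.996  0.   ]
cmd [ 0.0472 -0.0966  0.1174]
tool x [ 0.996 -0.088  0.   ] y [-0.088 -0.996  0.   ]
```

Emit:
arm_command(
  plan=[
    [0.024,-0.05,0,0],
    [0.047,-0.0965,0,0],
    [0.047,-0.0965,0.03,0],
    [0.047,-0.0965,0.07,0],
    [0.047,-0.0965,0.1,0],
    [0.047,-0.0965,0.117,0],
    [0.047,-0.0965,0.117,0],
    [0.047,-0.0965,0.117,0],
  ],
)

```text
t: 3.5
eef_pos: [0.5208, -0.0229, 0.1033]
tcp_rot: [3.138, -0.138, 0.004]
wrist_force: [-0.4, -0.1, -0.0]
grip_width: 0.0002
```

```bash
python3 - <<'E'
from m import *
state();a=viewer.capture("scene");b=viewer.capture("top")
im=np.hstack([cv2.resize(c["image"][y-60:y+60,x-60:x+60],(400,400)) for c,(x,y) in((a,(385,245)),(b,(371,245)))]);cv2.imwrite("pics/d.png",im)
E
```

```text
t 3.5 pos [ 0.5208 -0.0229  0.1033] rot [ 3.138 -0.138  0.004] F [-0.4 -0.1 -0. ] w 0.00023557240435330523
q [ 0.242  0.38  -0.296  1.766  0.129  1.012 -1.761]
```

View pics/d.png

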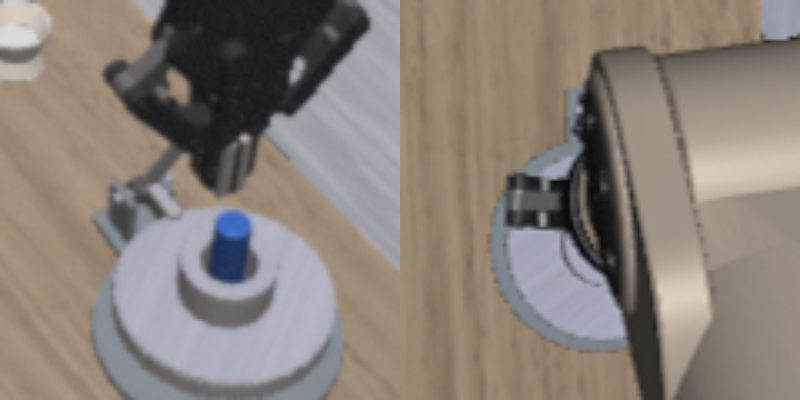

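The shut fingers stand just above and beside the knob (230,215 in the left crop), with the lever rod behind them. Pushing now.

Emit:
arm_command(
  plan=[
    [0.012,0,0,0],
    [0.028,0,0,0],
    [0.046,0,0,0],
    [0.064,0,0,0],
    [0.082,0,0,0],
    [0.1,0,0,0],
    [0.114,0,0,0],
    [0.122,0,0,0],
  ],
)

```text
t: 4.6
eef_pos: [0.612, -0.0311, 0.1029]
tcp_rot: [3.138, -0.138, 0.001]
wrist_force: [-2.7, 0.8, -1.1]
grip_width: 0.0002
```

Emit:
arm_command(
  plan=[
    [0.004,0,0,0],
    [0.007,0,0,0],
    [0.01,0,0,0],
    [0.012,0,0,0],
    [0.013,0,0,0],
    [0.013,0,0,0],
    [0.013,0,0,0],
    [0.013,0,0,0],
  ],
)

```text
t: 5.6
eef_pos: [0.6177, -0.0318, 0.1023]
tcp_rot: [3.137, -0.138, -0.012]
wrist_force: [-9.0, 0.6, 1.7]
grip_width: -0.0001
```

Emit:
arm_command(
  plan=[
    [-0.02,0,0,0],
    [-0.035,0,-0.02,0],
    [-0.05,0,-0.07,0],
    [-0.09,0,-0.1,0],
    [-0.13,0,-0.1,0],
    [-0.15,0,-0.1,0],
    [-0.15,0,-0.1,0],
    [-0.15,0,-0.1,0],
  ],
)

```text
t: 6.6
eef_pos: [0.5079, -0.0219, 0.1794]
tcp_rot: [3.137, -0.138, -0.006]
wrist_force: [0.6, -0.2, 0.1]
grip_width: 0.0003
```

```bash
python3 - <<'E'
from m import *
state();a=viewer.capture("scene");b=viewer.capture("top")
x=blob(a,"red",(330,150,430,260));y=blob(b,"red",(330,150,420,270));print(x,y)
if x and y: p,e=tri([ray(a,x[0]),ray(b,y[0])]);print(p,e,"axis dist",np.hypot(*(p[:2]-[.505,-.0215])))
k=blob(a,"blue",(370,225,430,290));print(k, onz(a,k[0],.075))
im=np.hstack([cv2.resize(c["image"][y-60:y+60,x-60:x+60],(400,400)) for c,(x,y) in((a,(385,235)),(b,(371,225)))]);cv2.imwrite("pics/e.png",im)
cmd([.505,-.0215,.12])
E
```

```text
t 6.6 pos [ 0.5079 -0.0219  0.1794] rot [ 3.137 -0.138 -0.006] F [ 0.6 -0.2  0.1] w 0.0002732974309210404
q [ 0.257  0.283 -0.308  1.694  0.093  1.183 -1.733]
(array([354.01219512, 190.70731707]), array([349, 186,  11,  10,  82], dtype=int32)) (array([377.32926829, 183.70731707]), array([373, 179,  10,  10,  82], dtype=int32))
[ 0.63920206 -0.0325325   0.10661   ] [0.3, 0.3] axis dist 0.13465477812578505
(array([393.66060606, 258.4969697 ]), array([389, 249,  11,  20, 165], dtype=int32)) [ 0.5023374  -0.01916611  0.075     ]
cmd [-0.0029 -0.0003  0.0782]
tool x [ 0.996 -0.088 -0.006] y [-0.088 -0.996  0.001]
```

View pics/e.png

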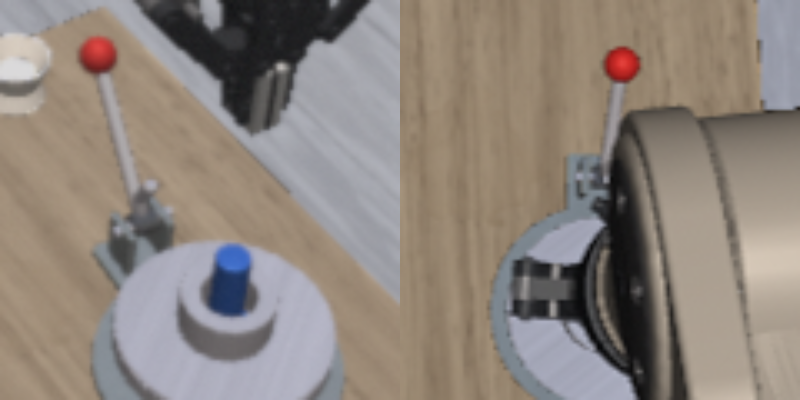

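Lever is fully over: the ball measures 134 mm from the axis at 107 mm height, against 132/108 nominal, and the lids are unmoved. Now opening and descending on the knob.

Emit:
arm_command(
  plan=[
    [-0.002,0,0,0],
    [-0.002,0,0,0],
    [-0.002,0,0.02,0],
    [-0.002,0,0.04,0],
    [-0.002,0,0.06,0],
    [-0.002,0,0.07,0],
    [-0.002,0,0.07,0],
    [-0.002,0,0.07,0],
  ],
  hand=1,
)

```text
t: 7.7
eef_pos: [0.5061, -0.0218, 0.1266]
tcp_rot: [3.138, -0.138, -0.008]
wrist_force: [0.3, 0.1, 0.1]
grip_width: 0.0854
```

Emit:
arm_command(
  plan=[
    [0,0,0.015,0],
    [0,0,0.03,0],
    [0,0,0.045,0],
    [0,0,0.06,0],
    [0,0,0.07,0],
    [0,0,0.078,0],
    [0,0,0.08,0],
    [0,0,0.08,0],
  ],
)

```text
t: 8.7
eef_pos: [0.506, -0.0217, 0.0667]
tcp_rot: [3.138, -0.138, -0.007]
wrist_force: [0.2, -0.0, 0.3]
grip_width: 0.0856
```

```bash
python3 - <<'E'
from m import *
state();a=viewer.capture("scene");cmd([.506,-.0215,.066])
k=blob(a,"blue",(370,225,430,290));print(k)
cv2.imwrite("pics/f.png",cv2.resize(a["image"][185:305,325:445],(480,480)))
E
```

```text
t 8.7 pos [ 0.506  -0.0217  0.0667] rot [ 3.138 -0.138 -0.007] F [ 0.2 -0.   0.3] w 0.08562330810631322
q [ 0.238  0.404 -0.292  1.838  0.142  0.925 -1.776]
cmd [-0.0003 -0.0004  0.0011]
tool x [ 0.996 -0.088 -0.004] y [-0.088 -0.996  0.001]
(array([393.73780488, 258.5       ]), array([389, 249,  11,  20, 164], dtype=int32))
```

View pics/f.png

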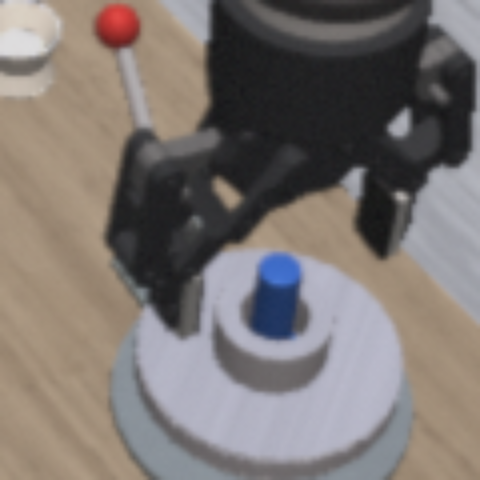

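Fingers straddle the knob (left tip at 185,330; right tip at 385,250; knob at 278,290 in the crop). Closing.

Emit:
arm_command(
  plan=[
    [0,0,0,0],
    [0,0,0,0],
    [0,0,0,0],
    [0,0,0,0],
    [0,0,0,0],
    [0,0,0,0],
    [0,0,0,0],
    [0,0,0,0],
  ],
  hand=-1,
)

```text
t: 9.75
eef_pos: [0.5063, -0.0219, 0.0671]
tcp_rot: [3.137, -0.138, -0.006]
wrist_force: [-1.4, -0.7, 5.1]
grip_width: 0.016
```

```bash
python3 - <<'E'
from m import *
state();a=viewer.capture("scene")
k=blob(a,"blue",(370,225,430,290));print(k)
cv2.imwrite("pics/g.png",cv2.resize(a["image"][185:305,325:445],(480,480)))
E
```

```text
t 9.75 pos [ 0.5063 -0.0219  0.0671] rot [ 3.137 -0.138 -0.006] F [-1.4 -0.7  5.1] w 0.0159763079709479
q [ 0.238  0.403 -0.291  1.837  0.143  0.925 -1.776]
(array([396.34653465, 257.73267327]), array([392, 248,   9,  21, 101], dtype=int32))
```

View pics/g.png

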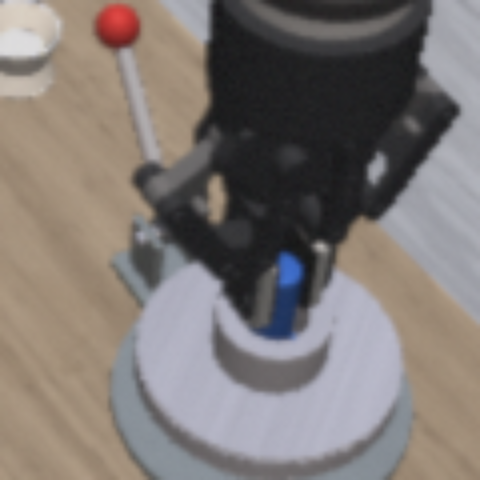

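Emit:
arm_command(
  plan=[
    [0,0,-0.006,0],
    [0,0,-0.016,0],
    [0,0,-0.03,0],
    [0,0,-0.048,0],
    [0,0,-0.068,0],
    [0,0,-0.09,0],
    [0,0,-0.11,0],
    [0,0,-0.12,0],
  ],
)

```text
t: 10.8
eef_pos: [0.5074, -0.0218, 0.1587]
tcp_rot: [3.137, -0.138, -0.002]
wrist_force: [0.0, -0.6, -3.8]
grip_width: 0.0157
```

```bash
python3 - <<'E'
from m import *
state();a=viewer.capture("scene")
k=blob(a,"blue",(340,150,460,290));print(k)
cv2.imwrite("pics/h.png",cv2.resize(a["image"][125:325,305:505],(500,500)))
cmd([.5328,.1700,.157])
E
```

```text
t 10.8 pos [ 0.5074 -0.0218  0.1587] rot [ 3.137e+00 -1.380e-01 -2.000e-03] F [ 0.  -0.6 -3.8] w 0.0156529963328389
q [ 0.256  0.299 -0.307  1.728  0.1    1.132 -1.74 ]
(array([402.2892562 , 217.80165289]), array([396, 207,  12,  23, 121], dtype=int32))
cmd [ 0.011  -0.2577  0.0025]
tool x [ 0.996 -0.088 -0.001] y [-0.088 -0.996  0.001]
```

View pics/h.png

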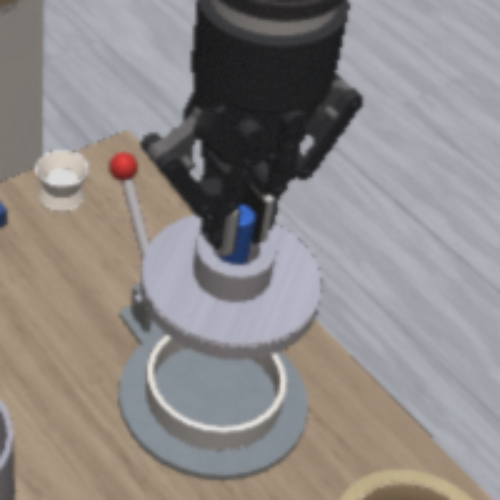

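Emit:
arm_command(
  plan=[
    [0,-0.01,0,0],
    [0.002,-0.04,0,0],
    [0.004,-0.08,0,0],
    [0.006,-0.125,0,0],
    [0.008,-0.17,0,0],
    [0.01,-0.21,0,0],
    [0.011,-0.242,0,0],
    [0.011,-0.257,0,0],
  ],
)

```text
t: 11.85
eef_pos: [0.5318, 0.1721, 0.1581]
tcp_rot: [3.139, -0.133, -0.004]
wrist_force: [0.3, -0.1, -3.7]
grip_width: 0.0159
```

Emit:
arm_command(
  plan=[
    [0,0,0,0],
    [0,0,0,0],
    [0,0,0,0],
    [0,0,0,0],
    [0,0,0,0],
    [0,0,0,0],
    [0,0,0,0],
    [0,0,0,0],
  ],
)

```text
t: 12.85
eef_pos: [0.5318, 0.1721, 0.1581]
tcp_rot: [3.139, -0.133, -0.004]
wrist_force: [0.6, -0.3, -3.7]
grip_width: 0.0156
```

```bash
python3 - <<'E'
from m import *
s=state();a=viewer.capture("scene");b=viewer.capture("top")
k=blob(a,"blue",(220,150,400,340));print(k)
for n in("inner_knob","outer_collar"):
  for c in(a,b):
    l=models.landmark_of(c,n);print(n,[(np.round(i["xy"],1),round(i["p"],2)) for i in l[:2]])
x,y,z=s["eef_pos"]
# level, TCP-centred prediction: collar top circle r24 & plate circle r55
dz=z-.0671
def circ(c,zz,r):
    p=np.array([proj(c,np.array([x+r*np.cos(u),y+r*np.sin(u),zz])) for u in np.linspace(0,2*np.pi,72)]);return p
for c,n in((a,"a"),(b,"b")):
    im=cv2.resize(c["image"],None,fx=4,fy=4,interpolation=cv2.INTER_CUBIC)
    for zz,r,col in((.061+dz,.024,(0,255,0)),(.037+dz,.055,(0,255,0))):
        cv2.polylines(im,[np.int32(circ(c,zz,r)*4+2)],True,col,1)
    for zz in(.061+dz,.089+dz):
        cv2.circle(im,tuple(int(v) for v in proj(c,np.array([x,y,zz]))*4+2),2,(0,255,255),-1)
    cx,cy=proj(c,np.array([x,y,.037+dz]));cx,cy=int(cx*4),int(cy*4)
    cv2.imwrite(f"pics/i{n}.png",im[cy-260:cy+260,cx-200:cx+200])
cv2.imwrite("pics/i.png",np.hstack([cv2.imread("pics/ia.png"),cv2.imread("pics/ib.png")]))
E
```

```text
t 12.85 pos [0.5318 0.1721 0.1581] rot [ 3.139 -0.133 -0.004] F [ 0.6 -0.3 -3.7] w 0.015648215673711833
q [-0.063  0.41  -0.381  1.587  0.16   1.179 -2.132]
(array([276.40487805, 259.93170732]), array([271, 249,  12,  24, 205], dtype=int32))
inner_knob [(array([274.5, 257.3]), 0.57)]
inner_knob []
outer_collar [(array([275. , 271.3]), 0.77)]
outer_collar [(array([259. , 246.4]), 0.64)]
```

View pics/i.png

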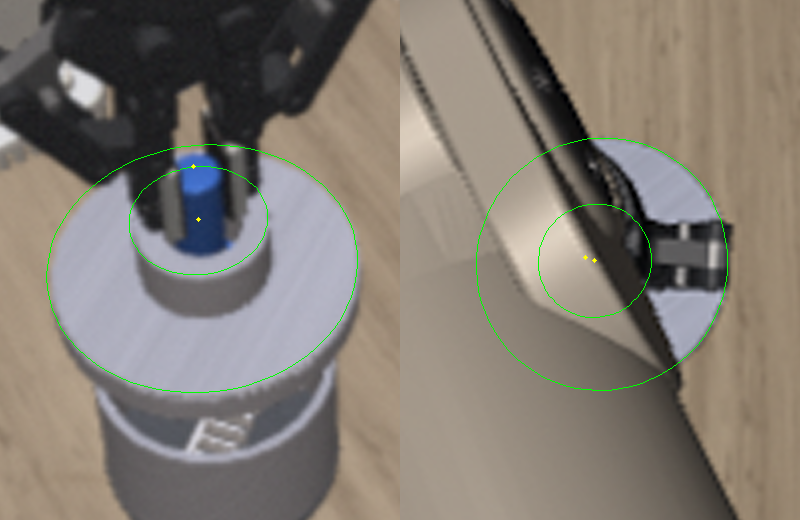

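Both lids hang level; the overlay from the TCP matches the plate, collar and knob within about 1 mm. The canister rim shows below at (215,450). Correcting xy by about 2 mm and lowering.

Emit:
arm_command(
  plan=[
    [0.0006,0.0028,0,0],
    [0.0006,0.0028,0.006,0],
    [0.0006,0.0028,0.014,0],
    [0.0006,0.0028,0.022,0],
    [0.0006,0.0028,0.03,0],
    [0.0006,0.0028,0.038,0],
    [0.0006,0.0028,0.044,0],
    [0.0006,0.0028,0.046,0],
  ],
)

```text
t: 14.15
eef_pos: [0.5317, 0.1699, 0.1232]
tcp_rot: [3.138, -0.133, -0.005]
wrist_force: [0.1, 0.5, -4.4]
grip_width: 0.0157
```

```bash
python3 - <<'E'
from m import *
s=state();cmd([.5322,.1700,.107])
E
```

```text
t 14.15 pos [0.5317 0.1699 0.1232] rot [ 3.138 -0.133 -0.005] F [ 0.1  0.5 -4.4] w 0.015721152616703166
q [-0.064  0.441 -0.374  1.633  0.174  1.104 -2.14 ]
cmd [ 0.0007 -0.0002  0.0215]
tool x [ 0.996 -0.084 -0.003] y [-0.084 -0.996  0.001]
```

Emit:
arm_command(
  plan=[
    [0.0007,0,0.002,0],
    [0.0007,0,0.005,0],
    [0.0007,0,0.008,0],
    [0.0007,0,0.01,0],
    [0.0007,0,0.012,0],
    [0.0007,0,0.014,0],
    [0.0007,0,0.016,0],
    [0.0007,0,0.017,0],
  ],
)

```text
t: 15.15
eef_pos: [0.5321, 0.1698, 0.1103]
tcp_rot: [3.138, -0.133, -0.006]
wrist_force: [-0.5, -0.6, -3.8]
grip_width: 0.0156
```

```bash
python3 - <<'E'
from m import *
s=state();a=viewer.capture("scene");cmd([.5322,.17,.107])
cv2.imwrite("pics/j.png",cv2.resize(a["image"][230:360,215:345],(520,520)))
E
```

```text
t 15.15 pos [0.5321 0.1698 0.1103] rot [ 3.138 -0.133 -0.006] F [-0.5 -0.6 -3.8] w 0.01557573767998262
q [-0.066  0.455 -0.371  1.647  0.181  1.077 -2.145]
cmd [ 0.0001 -0.0003  0.0043]
tool x [ 0.996 -0.084 -0.004] y [-0.084 -0.996  0.001]
```

View pics/j.png

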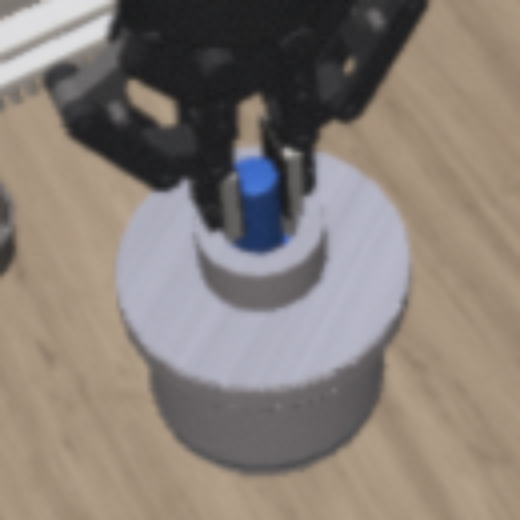

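The lids are in the mouth without contact force, skirt around the rim. Lowering the last few millimetres.

Emit:
arm_command(
  plan=[
    [0,0,0.001,0],
    [0,0,0.002,0],
    [0,0,0.003,0],
    [0,0,0.004,0],
    [0,0,0.0045,0],
    [0,0,0.005,0],
    [0,0,0.005,0],
    [0,0,0.005,0],
  ],
)

```text
t: 16.2
eef_pos: [0.5322, 0.1698, 0.1072]
tcp_rot: [3.138, -0.133, -0.005]
wrist_force: [-2.9, -1.0, 4.3]
grip_width: 0.0158
```

Contact at the TCP height predicted for seated (0.107). Easing the preload, then releasing.

Emit:
arm_command(
  plan=[
    [0,0,0,0],
    [0,0,0,0],
    [0,0,0,0],
    [0,0,0,0],
    [0,0,0,0],
    [0,0,0,0],
    [0,0,0,0],
    [0,0,0,0],
  ],
  hand=1,
)

```text
t: 17.2
eef_pos: [0.5322, 0.1698, 0.1071]
tcp_rot: [3.138, -0.133, -0.005]
wrist_force: [0.4, -0.2, 0.1]
grip_width: 0.0852
```

```bash
python3 - <<'E'
from m import *
s=state();a=viewer.capture("scene");b=viewer.capture("top")
k=blob(a,"blue",(220,200,400,340));print(k)
x,y=.5322,.17
for c,n in((a,"a"),(b,"b")):
    im=cv2.resize(c["image"],None,fx=4,fy=4,interpolation=cv2.INTER_CUBIC)
    for zz,r in((.101,.024),(.077,.055),(.129,.009)):
        p=np.array([proj(c,np.array([x+r*np.cos(u),y+r*np.sin(u),zz])) for u in np.linspace(0,2*np.pi,72)])
        cv2.polylines(im,[np.int32(p*4+2)],True,(0,255,0),1)
    cx,cy=proj(c,np.array([x,y,.077]));cx,cy=int(cx*4),int(cy*4)
    cv2.imwrite(f"pics/k{n}.png",im[cy-260:cy+260,cx-200:cx+200])
cv2.imwrite("pics/k.png",np.hstack([cv2.imread("pics/ka.png"),cv2.imread("pics/kb.png")]))
cmd([.5322,.17,.08])
E
```

```text
t 17.2 pos [0.5322 0.1698 0.1071] rot [ 3.138 -0.133 -0.005] F [ 0.4 -0.2  0.1] w 0.08518432150308135
q [-0.067  0.458 -0.37   1.651  0.182  1.07  -2.146]
(array([278.62085308, 281.9478673 ]), array([273, 271,  13,  22, 211], dtype=int32))
cmd [ 0.0001 -0.0002  0.0362]
tool x [ 0.996 -0.084 -0.003] y [-0.084 -0.996  0.001]
```

View pics/k.png

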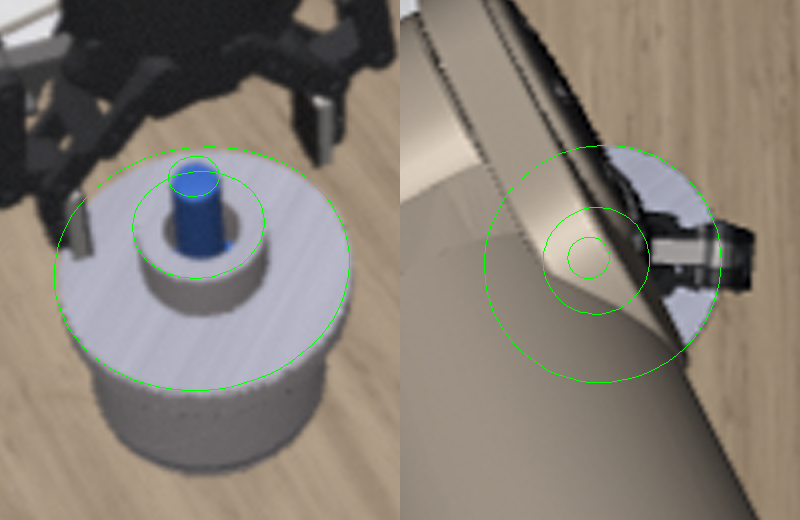

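Lids match the seated-pose overlay within about 1 mm, level, and the gripper is clear. Going down around the collar.

Emit:
arm_command(
  plan=[
    [0,0,0.004,0],
    [0,0,0.01,0],
    [0,0,0.017,0],
    [0,0,0.024,0],
    [0,0,0.03,0],
    [0,0,0.034,0],
    [0,0,0.036,0],
    [0,0,0.036,0],
  ],
)

```text
t: 18.3
eef_pos: [0.5321, 0.1698, 0.0801]
tcp_rot: [3.138, -0.133, -0.005]
wrist_force: [-0.2, -0.5, -0.5]
grip_width: 0.0853
```

Emit:
arm_command(
  plan=[
    [0,0,0,0],
    [0,0,0,0],
    [0,0,0,0],
    [0,0,0,0],
    [0,0,0,0],
    [0,0,0,0],
    [0,0,0,0],
    [0,0,0,0],
  ],
  hand=-1,
)

```text
t: 19.3
eef_pos: [0.5326, 0.1699, 0.0809]
tcp_rot: [3.139, -0.133, -0.003]
wrist_force: [-1.7, -0.2, 5.1]
grip_width: 0.046
```

```bash
python3 - <<'E'
from m import *
s=state();a=viewer.capture("scene")
k=blob(a,"blue",(220,200,400,340));print(k)
cv2.imwrite("pics/l.png",cv2.resize(a["image"][230:360,215:345],(520,520)))
E
```

```text
t 19.3 pos [0.5326 0.1699 0.0809] rot [ 3.139e+00 -1.330e-01 -3.000e-03] F [-1.7 -0.2  5.1] w 0.046012034286867926
q [-0.073  0.487 -0.364  1.679  0.197  1.013 -2.158]
(array([278.56338028, 282.00938967]), array([273, 271,  12,  23, 213], dtype=int32))
```

Emit:
arm_command(
  plan=[
    [0,0,-0.003,0],
    [0,0,-0.007,0],
    [0,0,-0.012,0],
    [0,0,-0.017,0],
    [0,0,-0.022,0],
    [0,0,-0.027,0],
    [0,0,-0.03,0],
    [0,0,-0.03,0],
  ],
)

```text
t: 20.35
eef_pos: [0.5328, 0.17, 0.1036]
tcp_rot: [3.139, -0.133, -0.002]
wrist_force: [0.3, 0.1, -2.2]
grip_width: 0.0465
```

```bash
python3 - <<'E'
from m import *
s=state();a=viewer.capture("scene")
k=blob(a,"blue",(220,200,400,340));print(k)
cv2.imwrite("pics/l.png",cv2.resize(a["image"][210:360,205:355],(520,520)))
E
```

```text
t 20.35 pos [0.5328 0.17   0.1036] rot [ 3.139e+00 -1.330e-01 -2.000e-03] F [ 0.3  0.1 -2.2] w 0.04648091343317751
q [-0.068  0.462 -0.369  1.655  0.185  1.061 -2.148]
(array([278.08943089, 277.12195122]), array([273, 271,  11,  13, 123], dtype=int32))
```

View pics/l.png

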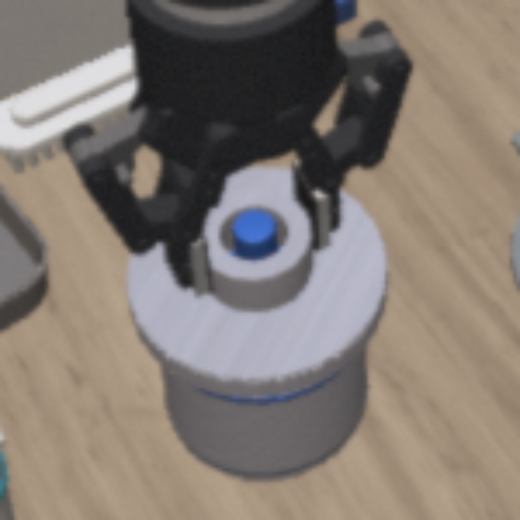

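Only about 2 N of added weight: the outer lid alone. The knob top is unmoved (row 271) and the blue disc edge shows seated on the rim (265,395). Continuing up.

Emit:
arm_command(
  plan=[
    [0,0,-0.006,0],
    [0,0,-0.018,0],
    [0,0,-0.032,0],
    [0,0,-0.048,0],
    [0,0,-0.064,0],
    [0,0,-0.08,0],
    [0,0,-0.092,0],
    [0,0,-0.098,0],
  ],
)

```text
t: 21.4
eef_pos: [0.533, 0.1701, 0.1777]
tcp_rot: [-3.139, 0.133, 0.002]
wrist_force: [-0.4, 0.0, -2.9]
grip_width: 0.0463
```

Emit:
arm_command(
  plan=[
    [0,0,0,0],
    [0,0,0,0],
    [0,0,0,0],
    [0,0,0,0],
    [0,0,0,0],
    [0,0,0,0],
    [0,0,0,0],
    [0,0,0,0],
  ],
)

```text
t: 22.4
eef_pos: [0.5331, 0.1701, 0.1777]
tcp_rot: [-3.139, 0.133, 0.002]
wrist_force: [0.5, -0.2, -2.2]
grip_width: 0.0461
```

```bash
python3 - <<'E'
from m import *
s=state();a=viewer.capture("scene")
print("lift",s["eef_pos"][2]-.0805,"need .067",np.abs(s["qvel"]).max())
for n,z in(("canister_mouth",.07),("inner_knob",.115)):
    l=models.landmark_of(a,n);print(n,l[:1] and (l[0]["xy"],l[0]["p"],proj(a,np.array([.5322,.17,z]))))
cv2.imwrite("pics/m.png",cv2.resize(a["image"][170:370,195:395],(520,520)))
E
```

```text
t 22.4 pos [0.5331 0.1701 0.1777] rot [-3.139e+00  1.330e-01  2.000e-03] F [ 0.5 -0.2 -2.2] w 0.04606846944045756
q [-0.057  0.394 -0.383  1.558  0.153  1.22  -2.122]
lift 0.09721987382445078 need .067 0.0014906276793010952
canister_mouth []
inner_knob ([276.9, 278.9], 0.93, array([278.1, 279.3]))
```

```bash
python3 - <<'E'
from m import *
s=robot.sense();a=viewer.capture("scene")
h=cv2.cvtColor(a["image"],cv2.COLOR_BGR2HSV);m=((h[...,0]>100)&(h[...,0]<125)&(h[...,1]>130)&(h[...,2]>50))[230:360,220:345]
p=np.argwhere(m)[:,::-1]+[220,230];print("blue px",len(p),p.min(0),p.max(0))
t=np.linspace(0,6.28,90)
d=np.array([proj(a,np.array([.5322+.048*np.cos(u),.17+.048*np.sin(u),.071])) for u in t]);print("disc predicted",d.min(0),d.max(0))
z=s["eef_pos"][2]-.0805+.077;q=np.array([proj(a,np.array([.533+.055*np.cos(u),.17+.055*np.sin(u),zz])) for u in t for zz in(z,z-.015)])
print("lid predicted",q.min(0),q.max(0))
for o in models.outline_of(a,"outer_collar")[:2]: print("lid seen",o["box"],o["p"])
E
```

```text
blue px 1865 [249 283] [311 325]
disc predicted [247.6 271.8] [311.8 324.9]
lid predicted [234.6 222.9] [315.9 292.1]
lid seen [232.2, 225.5, 315.4, 294.4] 0.57
```

```bash
python3 -c "
from bench import robot
print(robot.sign_off())"
```

```text
the job is handed in; nothing more can be done
None
```

The job is done and handed in. The clock read about 22.5 s of the 61 s allowed.

- **Lever:** I tipped it to its stop. The red ball measured 134 mm from the lids' axis at 107 mm height, against 132 and 108 mm nominal.
- **Seating the lids:** I carried the nested pair by the blue knob to the canister and lowered it until it touched at the TCP height predicted for fully seated, pressing with about 8 N. I then let go.
- **Lifting the outer lid:** I took the steel lid by its collar and raised it 97 mm, so its skirt is about 30 mm above the knob's top. The force on the wrist was about 2.2 N, which fits one lid alone.
- **Last checks:** The arm was still and the tool was level within about 0.1°. The blue disc's visible edges lay within about 1.5 px of where the seated disc should be. The knob landmark was also about 1 px off its expected place. The outline found for the outer lid matched its predicted place within about 3 px, though with only moderate confidence (p 0.57).
- **Not confirmed:**
  - The final picture could not be viewed because the limit of 12 was reached, so the end state was checked by numbers only.
  - The network gave no result for the canister mouth, which the outer lid partly hides.
  - I did not measure the bystanders again at the end, but every move stayed well away from them.

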